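# Snap the intercom's circuit board onto its barbed standoffs

## Robot

A 7-joint arm with a two-finger parallel gripper is mounted at the origin on the work surface. World frame = base frame: x ahead of the robot, y to its left, z up, the work surface at z = 0. Lengths are in m, angles in rad, forces in N, time in s.
With the tool pointing down it reaches from about 0.4 to 0.875 m from the base axis. Payload 19.3 kg.
Tool frame: the origin (TCP) lies at the very end of the fingers, on their centre line; the grasp point (between the pads) lies 19 mm behind it; z points along the fingers, y is the direction in which the jaws open and shut (so a half turn about z gives the same grasp; the last joint's range is limited). The gripper opens to 85 mm and grips with 20 to 120 N. Pads are 22 mm wide; open, the fingers measure 114 mm over their backs; the gripper's body (76 mm by 85 mm) begins 54 mm behind the grasp point. The pads swing forward as they close: fully open they stand 13 mm farther back than shut.
Start: joints at [-0.07, 0.521, -0.036, 1.599, 0.021, 1.021, -0.113], TCP at [0.625, -0, 0.231] pointing down, gripper open.
Joint ranges: [-2.91, 2.91], [-0.3, 2.13], [-1.5, 1.42], [0.17, 2.43], [-1.26, 4.41], [0.16, 1.93], [-2.52, 2.52]. Speed limits (rad/s): [1.89, 1.89, 2.39, 2.39, 3.01, 3.01, 3.01].

## Interface

Orientations are given as [roll, pitch, yaw] about the fixed x, y, z axes, in that order (R = Rz(yaw) Ry(pitch) Rx(roll)).
In Python, from workcell import bot, vision, job_done gives the robot as it stands.
- The arm moves only by the tool arm_command, never from a script. Its arguments are lists of equal length, an entry for each row: "gripper": the finger opening in cm, from 0 to 8.54; "slide": the shift along the tool's x, y, z in cm, a list of three; "turn": the turn, a rotation vector about the tool's x, y, z in degrees, a list of three. A call has 1 to 5 rows; each row is the pose to reach, as a shift and turn from the pose commanded when the call began, along the tool's axes at that moment; what a row does not reach only later rows make up. A row lasts 1/8 s, in which the tool goes at most 62.5 mm and 10.7 degrees, less where a joint would pass 70% of its speed; a pose out of reach is approached as far as the arm can. A call with a gripper value outside its range is refused whole. The fingers move at their own pace and stop on an object; "force" is the grip in N (left out, the last holds). Time passes only in rows, so rows that repeat a pose let the fingers close. It gives the time, the measured TCP pose, the force and the opening at its end, in the units of the state.
- bot.observe(): the state, without advancing time (a new reading comes with each control period).
- vision.grab_frame(name): name is "scene" or "side" or "wrist"; returns the picture (420x560x3 uint8, blue, green, red); there is no depth.
- vision.camera_model(name): a dict with "mtx" (3x3 intrinsics, pixels), "T" (4x4, takes a point from camera to world coordinates). Camera axes: x right, y down, z forward; pixel columns grow to the right and rows downward; lengths in m; the calibration is good to about 2 mm. A picture is of the moment at which its call begins: read the wrist's pose just before it. camera_model takes no time and is no camera call; for the wrist camera it gives the pose at the moment of the call.
- job_done(): hands the job in, once; it reports no verdict.
The state is a dict: "clock": time; "qpos": joint angles; "qd": joint speeds; "joint_efforts": joint torques, N m; "position": TCP position; "tool_rot": TCP orientation; "force": force on the tool from outside, world axes, zero at the start; "moment": the same for the moment, N m; "grip_width": finger opening in m.
Only numpy, scipy, OpenCV 4.12 (cv2) and the standard library are available. Lean on these libraries where they do the work, as an engineer would, in place of code of your own. Each camera call takes 0.05 s, during which the arm holds its last target. There are 200 camera calls.

## Task

Lay the green circuit board, components up, on the four barbed standoffs inside the opened intercom shell, then push it down by its green terminal blocks until every post has clicked through and the board lies fully home on all four shoulders. Push gently: the board cracks if it is pushed with more than about 20 newtons, and leave the other things on the console where they are.

Things in the scene. Friction and masses are not known exactly. Their poses are not given: they have to be found in the camera images.
- board: green circuit board, 126 (its x) x 88 (y) x 3 mm, 0.2 kg, components up; origin: centre of its underside, z up. In its middle a dark blue transformer to grip, 36 (x) x 26 (y) mm, from 3 to 33 mm above the origin. Four 9 mm square holes framed in gold at x +-52, y +-34 mm. Green terminal blocks to push on, 12 x 16 mm, centred at x +-39, y +-34, tops 21 mm above the origin
- housing: opened back shell of a wall intercom: a grey tray 170 (its x) x 130 (y) x 20 mm, walls and floor 3 mm, fixed on rubber feet that give about 0.05 mm per N; origin: centre of its underside, 6 mm above the table, z up. Four white standoffs at x +-52, y +-34 mm. The board fits either way round (half a turn makes no difference)
- post0 (a point): standoff at the housing's +x +y corner: the point on its axis at the tray's inner floor, 3 mm above the housing's origin. All four are screwed in equally far, not known how far: the tops of their 17 mm wide shoulders, where the board must lie, are 9 to 21 mm above that origin, to be found by feel. On each a 7 mm pin with a conical tip ends 17 mm above the shoulder, 14 mm above a seated board, lower than the terminal blocks
- seat0 (a joint): thin brass spring contact pin beside post0 in its shoulder; value: m pushed down, 0 when free (standing 3 mm above the shoulder), about 0.003 when the board lies on the shoulder; its spring is weak (0.4 N)
- barb0 (a joint): orange spring barb on post0, pointing outwards along the housing's x; value: m pushed in, 0 sprung out, at most 0.0045. A board laid on the pins rests on the sloping barbs, some 7 to 10 mm above the shoulders. A push on one terminal block of 6 to 16 N (friction varies) drives its hole over the barb, which gives about 2 mm and snaps out over the board; all four at once need more than the board bears
- post1 (a point): standoff at the housing's -x -y corner: the point on its axis at the tray's inner floor, 3 mm above the housing's origin
- seat1 (a joint): thin brass spring contact pin beside post1 in its shoulder; value: m pushed down, 0 when free (standing 3 mm above the shoulder), about 0.003 when the board lies on the shoulder; its spring is weak (0.4 N)
- barb1 (a joint): orange spring barb on post1, pointing outwards along the housing's x; value: m pushed in, 0 sprung out, at most 0.0045
- post2 (a point): standoff at the housing's +x -y corner: the point on its axis at the tray's inner floor, 3 mm above the housing's origin
- seat2 (a joint): thin brass spring contact pin beside post2 in its shoulder; value: m pushed down, 0 when free (standing 3 mm above the shoulder), about 0.003 when the board lies on the shoulder; its spring is weak (0.4 N)
- barb2 (a joint): orange spring barb on post2, pointing outwards along the housing's x; value: m pushed in, 0 sprung out, at most 0.0045
- post3 (a point): standoff at the housing's -x +y corner: the point on its axis at the tray's inner floor, 3 mm above the housing's origin
- seat3 (a joint): thin brass spring contact pin beside post3 in its shoulder; value: m pushed down, 0 when free (standing 3 mm above the shoulder), about 0.003 when the board lies on the shoulder; its spring is weak (0.4 N)
- barb3 (a joint): orange spring barb on post3, pointing outwards along the housing's x; value: m pushed in, 0 sprung out, at most 0.0045
- rack: loose stainless letter rack, 100 x 160 mm base, five upright plates 104 mm high, empty; bystander, origin at its underside
- coaster: ceramic coaster with cork bottom, 100 mm across, 10 mm high; bystander, origin at its underside
- opener: brushed aluminium bottle opener, 125 mm long, 6 mm thick, flat; bystander, origin at its underside
- sunglasses: brown plastic sunglasses standing on lens rims and temple tips, 140 mm wide, 130 mm long, 55 mm high; bystander, origin at its underside
- whistle: yellow plastic whistle, 44 mm long, 22 mm high; bystander, origin at its underside
- cover: white front cover of the intercom, 172 x 132 x 20 mm, face up; bystander, origin at its underside
- screwdriver: screwdriver, 170 mm long; bystander, origin at its underside
- keybowl: terracotta bowl, 120 mm across, 45 mm high; bystander, origin at its underside
There are look-alikes about, which are no part of the job. Of the things that look like the board, take the one that is farthest from the robot's base at the start.

How it is judged:
By the outcome, as a careful person would: the job done as asked, in the order asked, and still so for the second after the job is handed in, with the robot touching nothing.
It also fails if it takes over 69 s, if anything falls off the work surface, if the arm or the gripper's body presses on something with over 40 N, if the wrist force passes 120 N, or if a joint passes its speed limit or range.

## Working session

There is one attempt and no reset: what is moved stays moved. The work goes in short steps, Python scripts to look and compute and a tool call to move; the robot and the scene stay as the last step left them, time stands still between calls to the robot, and variables do not carry over. Pictures are saved under pics/ and viewed, about 8 in all and at most 12, crops included, and the job is handed in when it is done.

Besides the shell and the picture viewer there is one more tool, called after "Call:" as a command line: name --argument value ..., lists and objects as JSON in quotes. arm_command: Moves the arm, as the interface text tells. Its arguments: {"type":"object","properties":{"gripper":{"type":"array","items":{"type":"number"}},"slide":{"type":"array","items":{"type":"array","items":{"type":"number"}}},"turn":{"type":"array","items":{"type":"array","items":{"type":"number"}}},"force":{"type":"number"}},"required":["gripper","slide","turn"]}

```bash
mkdir -p pics; ls; python3 - <<'E'
from workcell import bot, vision
import cv2
print(bot.observe())
for n in ("scene","side","wrist"):
    cm=vision.camera_model(n); print(n,cm["mtx"].round(1).tolist(),cm["T"].round(4).tolist())
    cv2.imwrite(f"pics/{n}0.png",vision.grab_frame(n))
E
```

```text
pics
{'clock': 0.0, 'qpos': array([-0.0702081 ,  0.52202717, -0.03636612,  1.59998283,  0.0212002 ,
        1.0210989 , -0.11282629]), 'qd': array([ 0.00012999,  0.00033158, -0.00051649,  0.00011955,  0.00135523,
        0.00073727, -0.0011872 ]), 'joint_efforts': array([-4.24098413e-03, -9.27110124e+01,  1.97758444e+00, -3.69928443e+01,
        1.76317629e-02,  8.19846697e-03, -6.58496788e-05]), 'position': array([ 6.24671317e-01, -8.52924153e-06,  2.30726110e-01]), 'tool_rot': array([-3.14046290e+00,  6.11935459e-05,  1.57080142e+00]), 'force': array([-0.45244554, -1.0524948 , -0.59751679]), 'moment': array([-0.01742251, -0.00296715,  0.00049163]), 'grip_width': 0.08597067110459976}
scene [[440.5, 0.0, 282.5], [0.0, 440.5, 215.5], [0.0, 0.0, 1.0]] [[0.8503, 0.3317, -0.4087, 0.9987], [0.5262, -0.5522, 0.6467, -0.7713], [-0.0112, -0.7649, -0.644, 0.8156], [0.0, 0.0, 0.0, 1.0]]
side [[518.6, 0.0, 279.6], [0.0, 518.6, 211.4], [0.0, 0.0, 1.0]] [[-0.9641, -0.1931, 0.1822, 0.2318], [-0.2654, 0.7134, -0.6486, 0.9867], [-0.0047, -0.6737, -0.739, 1.1664], [0.0, 0.0, 0.0, 1.0]]
wrist [[323.8, 0.0, 283.8], [0.0, 323.8, 208.6], [0.0, 0.0, 1.0]] [[1.0, 0.0004, -0.0018, 0.6249], [-0.0001, -0.9583, -0.2858, 0.0718], [-0.0018, 0.2858, -0.9583, 0.3731], [0.0, 0.0, 0.0, 1.0]]
```

View pics/scene0.png

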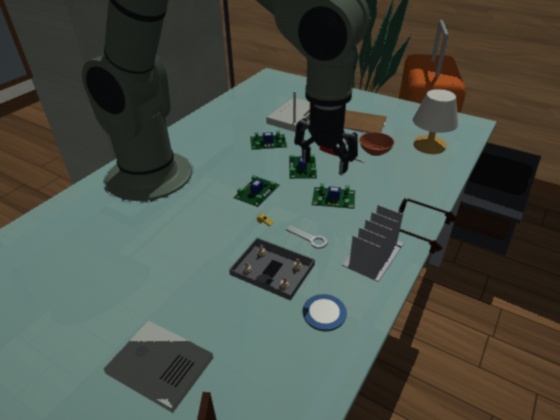

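View pics/side0.png

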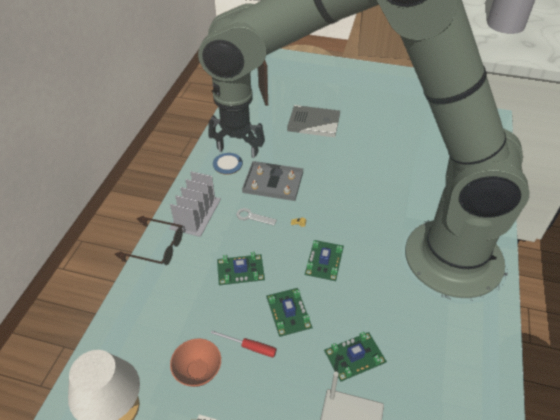

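Four board look-alikes; the candidate farthest from the base appears to be at side (240,268). The tray is at side (273,180), scene (272,268).

```bash
cat > h.py <<'E'
import numpy as np, cv2
from workcell import bot, vision
def ray(cm,uv,z):
    d=cm["T"][:3,:3]@np.linalg.solve(cm["mtx"],[uv[0],uv[1],1]); o=cm["T"][:3,3]
    return o+d*(z-o[2])/d[2]
def proj(cm,P):
    T=np.linalg.inv(cm["T"]); p=(T[:3,:3]@np.atleast_2d(P).T+T[:3,3:]); q=cm["mtx"]@p; return (q[:2]/q[2]).T
E
python3 - <<'E'
from h import *
s=vision.camera_model("side");c=vision.camera_model("scene")
for n,uv in dict(A=(240,268),B=(325,260),C=(289,311),D=(356,354),H=(273,182),op=(257,217),co=(228,163),rack=(197,210)).items():
    p=ray(s,uv,0.01); print(n,p.round(3),np.hypot(*p[:2]).round(3))
for n,uv in dict(A=(334,197),B=(257,190),C=(302,167),D=(268,141),H=(272,268)).items():
    p=ray(c,uv,0.01); print(n,p.round(3),np.hypot(*p[:2]).round(3))
im=cv2.imread("pics/side0.png")
a=cv2.resize(im[235:305,200:300],None,fx=7,fy=7,interpolation=3)[:, :700]
b=cv2.resize(im[150:210,225:325],None,fx=7,fy=7,interpolation=3)
w=np.vstack([a,b])
cv2.imwrite("pics/c1.png",cv2.resize(w,None,fx=.65,fy=.65,interpolation=cv2.INTER_AREA))
E
```

```text
A [0.566 0.203 0.01 ] 0.601
B [0.347 0.115 0.01 ] 0.365
C [0.402 0.299 0.01 ] 0.501
D [0.216 0.372 0.01 ] 0.43
H [ 0.571 -0.145  0.01 ] 0.589
op [0.576 0.011 0.01 ] 0.576
co [ 0.739 -0.192  0.01 ] 0.763
rack [0.76  0.032 0.01 ] 0.76
A [0.574 0.189 0.01 ] 0.604
B [0.357 0.1   0.01 ] 0.371
C [0.413 0.279 0.01 ] 0.498
D [0.227 0.361 0.01 ] 0.426
H [ 0.572 -0.148  0.01 ] 0.591
```

View pics/wrist0.png

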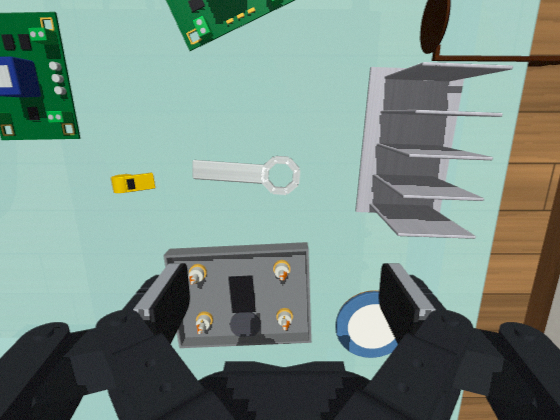

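View pics/c1.png

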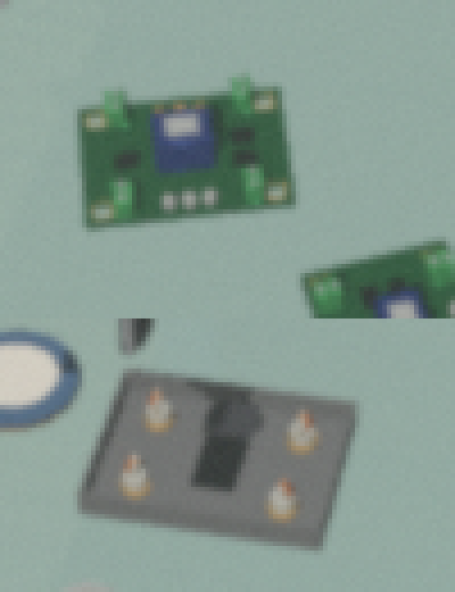

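Wrist picture shows the tray around (165–312, 245–345) with standoffs at roughly (196,272),(282,270),(203,323),(285,320); board A is the upper one. Enlarging the tray while moving over board A.

```bash
python3 - <<'E'
from h import *
im=cv2.imread("pics/wrist0.png")
cv2.imwrite("pics/c2.png",cv2.resize(im[235:355,160:320],None,fx=5,fy=5,interpolation=cv2.INTER_CUBIC))
E
```

```text
(no output)
```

View pics/c2.png

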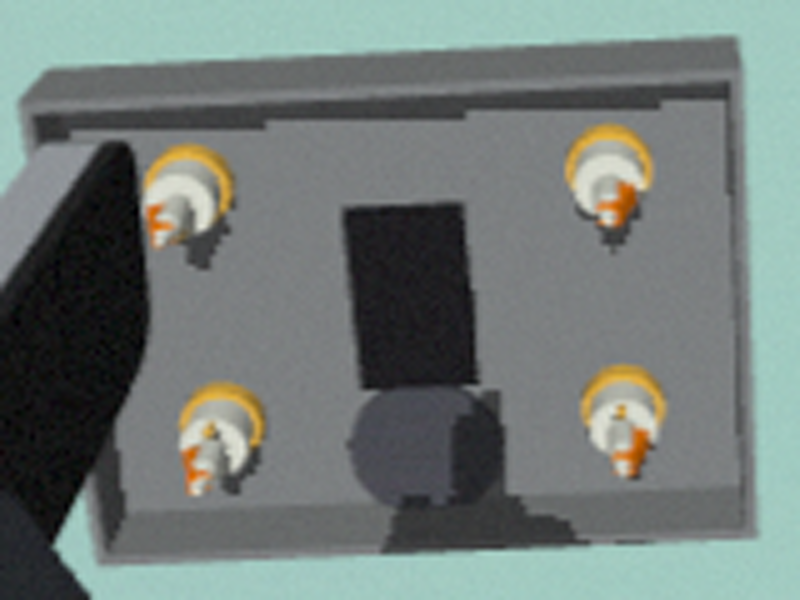

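Call:
arm_command --gripper '[8.5,8.5,8.5,8.5]' --slide '[[5,-2,0],[10,-4,0],[12,-5.5,0],[12,-5.5,0]]' --turn '[[0,0,0],[0,0,0],[0,0,0],[0,0,0]]'

```text
clock: 0.65
position: [0.5691, 0.1218, 0.2313]
tool_rot: [-3.141, -0.0, 1.574]
force: [-0.1, -1.4, -0.0]
grip_width: 0.0851
```

```bash
python3 - <<'E'
from h import *
o=bot.observe(); print(o["clock"],o["position"],o["tool_rot"],o["qd"].round(3))
cm=vision.camera_model("wrist"); im=vision.grab_frame("wrist"); cv2.imwrite("pics/w1.png",im); np.savez("w1.npz",**cm)
E
```

```text
0.65 [0.5690768  0.12182579 0.2313108 ] [-3.14113213e+00 -4.35849536e-04  1.57378478e+00] [ 0.038  0.013  0.031 -0.024  0.006  0.003  0.023]
```

View pics/w1.png

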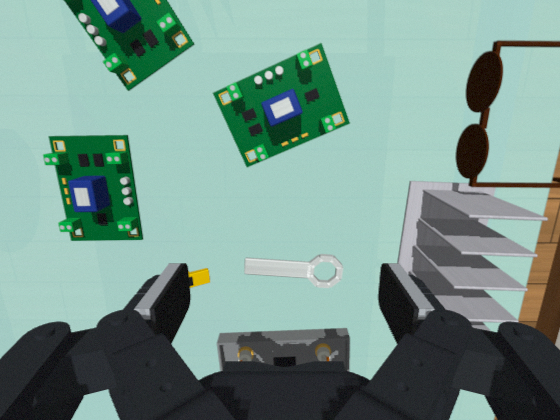

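Board A in this view: corners about (213,94),(322,44),(350,123),(247,166), transformer top around (281,106). Fitting both poses.

```bash
cat >> h.py <<'E'
from scipy.optimize import least_squares
def fit(cm,L,uv,x0,z0=0):
    L=np.array(L,float);uv=np.array(uv,float)
    def W(p,L=L):
        c,s=np.cos(p[2]),np.sin(p[2]); return np.c_[L[:,0]*c-L[:,1]*s+p[0],L[:,0]*s+L[:,1]*c+p[1],L[:,2]+z0]
    r=least_squares(lambda p:(proj(cm,W(p))-uv).ravel(),x0); return r.x,r.fun.reshape(-1,2),W
E
python3 - <<'E'
from h import *
T0=np.array([[1.0,0.0004,-0.0018,0.6249],[-0.0001,-0.9583,-0.2858,0.0718],[-0.0018,0.2858,-0.9583,0.3731],[0,0,0,1]])
cm0=dict(mtx=np.array([[323.8,0,283.8],[0,323.8,208.6],[0,0,1]]),T=T0)
k=lambda l:[(160+u/5-.4,235+v/5-.4) for u,v in l]
# rim corners and standoff bases' ring (floor z=.003) rough
h,f,W=fit(cm0,[(-.085,.065,.02),(.085,.065,.02),(.085,-.065,.02),(-.085,-.065,.02)],k([(22,101),(741,71),(757,537),(100,563)]),[.57,-.145,0],.006)
print("H",h,f.round(1).tolist())
# pin tips seen, fit tip height with h pose
tips=k([(160,245),(612,222),(628,473),(195,492)])
P=[(-.052,.034),(.052,.034),(.052,-.034),(-.052,-.034)]
r=least_squares(lambda p:(proj(cm0,W(p[:3],np.array([(x,y,p[3]) for x,y in P])))-tips).ravel(),[*h,.03]); print("tips",r.x,r.fun.round(1))
cm=np.load("w1.npz"); cm={a:cm[a] for a in cm}
b,f,W=fit(cm,[(-.063,.044,.003),(.063,.044,.003),(.063,-.044,.003),(-.063,-.044,.003)],[(213,94),(322,43.5),(350,123),(248,166)],[.57,.19,.3])
print("A",b,f.round(1).tolist())
im=cv2.imread("pics/w1.png"); S=5;o=np.array([205,35])
big=cv2.resize(im[35:175,205:360],None,fx=S,fy=S,interpolation=cv2.INTER_CUBIC)
def dr(L,c):
    q=((proj(cm,W(b,np.array(L)))-o+.5)*S).astype(int); cv2.polylines(big,[q],True,c,1)
dr([(-.063,.044,.003),(.063,.044,.003),(.063,-.044,.003),(-.063,-.044,.003)],(0,0,255))
dr([(-.018,.013,.033),(.018,.013,.033),(.018,-.013,.033),(-.018,-.013,.033)],(0,255,255))
for x in(-.052,.052):
  for y in(-.034,.034): dr([(x+a*.0045,y+d*.0045,.003) for a,d in((1,1),(1,-1),(-1,-1),(-1,1))],(255,0,255))
cv2.imwrite("pics/c3.png",big[:600])
E
```

```text
H [ 0.57139732 -0.14893148  0.0488932 ] [[-0.7, 0.0], [0.9, -0.5], [0.4, 0.3], [-0.6, 0.4]]
tips [ 0.57195016 -0.14775789  0.05313084  0.03529742] [-0.1 -0.5 -0.1 -0.1 -0.2  0.3  0.5  0.3]
A [0.56718285 0.19755204 0.406163  ] [[0.1, -0.8], [-0.1, -0.9], [0.6, 0.3], [-0.6, 1.7]]
```

View pics/c3.png

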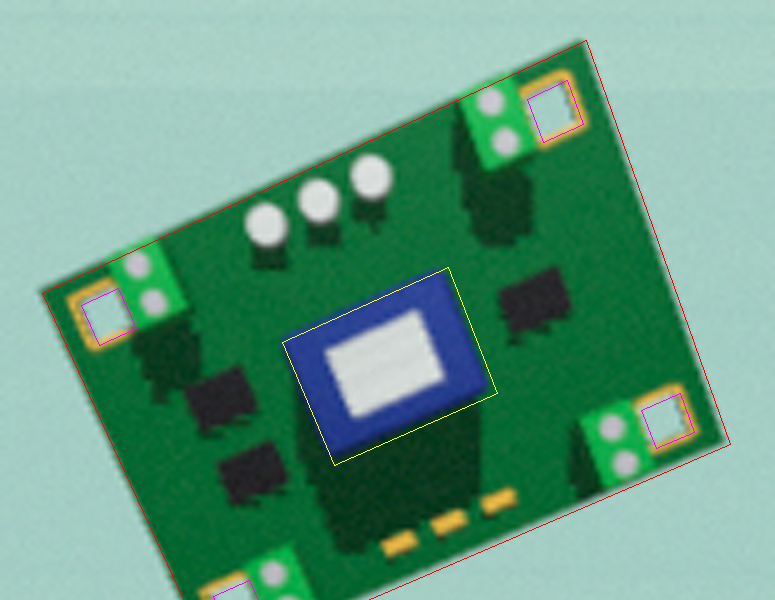

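Fit is good (holes agree to ~0.5 mm). Board at (0.5666, 0.198), yaw 23.3°; housing at (0.5717,-0.148), yaw ≈3°. Grasp the transformer across its x.

Call:
arm_command --gripper '[8.5,8.5,8.5,8.5,8.5]' --slide '[[3,-0.1,3],[6,-0.2,7],[7.6,-0.25,12],[7.6,-0.25,12],[7.6,-0.25,12]]' --turn '[[0,0,-9],[0,0,-18],[0,0,-23.3],[0,0,-23.3],[0,0,-23.3]]'

```text
clock: 1.32
position: [0.5687, 0.1946, 0.1127]
tool_rot: [3.141, 0.001, 1.974]
force: [0.2, 0.4, 1.3]
grip_width: 0.0854
```

```bash
python3 - <<'E'
from h import *
o=bot.observe(); print(o["clock"],o["position"],o["tool_rot"])
b=[.5666,.198]; d=np.array([*b,.015])-o["position"]
from scipy.spatial.transform import Rotation as R
print(R.from_euler("xyz",o["tool_rot"]).inv().apply(d)*100)
cm=vision.camera_model("wrist"); im=vision.grab_frame("wrist"); cv2.imwrite("pics/w2.png",im); np.savez("w2.npz",**cm)
E
```

```text
1.325 [0.56868056 0.19457909 0.11267087] [3.14057114e+00 7.85542778e-04 1.97362016e+00]
[ 0.40394297 -0.0672735   9.76670913]
```

View pics/w2.png

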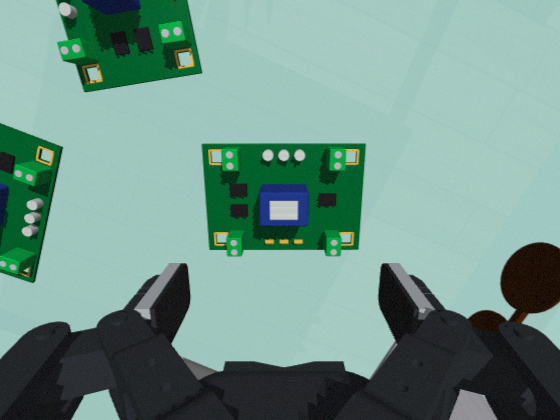

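Board is aligned; corners (203,144),(366,144),(359,249),(209,249), centre column ≈284. Refit for the descent.

```bash
python3 - <<'E'
from h import *
cm=np.load("w2.npz"); cm={a:cm[a] for a in cm}
b,f,W=fit(cm,[(-.063,.044,.003),(.063,.044,.003),(.063,-.044,.003),(-.063,-.044,.003)],[(202.5,143.5),(366,143.5),(359,249.5),(208.5,249.5)],[.57,.19,.4])
print(b,f.round(1).tolist())
o=bot.observe();d=np.array([*b[:2],.015])-o["position"]
from scipy.spatial.transform import Rotation as R
print(R.from_euler("xyz",o["tool_rot"]).inv().apply(d)*100)
E
```

```text
[0.56656253 0.19889275 0.40129004] [[-0.6, -0.1], [0.3, 0.2], [-0.4, 0.1], [0.8, -0.2]]
[ 0.47901248 -0.07445124  9.81677006]
```

Call:
arm_command --gripper '[8.5,8.5,8.5,8.5,8.5]' --slide '[[0.35,0,4],[0.35,0,8],[0.35,0,9.7],[0.35,0,9.7],[0.35,0,9.7]]' --turn '[[0,0,0.3],[0,0,0.3],[0,0,0.3],[0,0,0.3],[0,0,0.3]]'

```text
clock: 2.0
position: [0.5672, 0.1993, 0.016]
tool_rot: [3.139, 0.0, 1.972]
force: [0.8, -0.7, 0.2]
grip_width: 0.0851
```

Call:
arm_command --gripper '[3,3,3,3,3]' --slide '[[0,0,0],[0,0,0],[0,0,0],[0,0,0],[0,0,0]]' --turn '[[0,0,0],[0,0,0],[0,0,0],[0,0,0],[0,0,0]]' --force 40

```text
clock: 2.62
position: [0.5663, 0.1993, 0.0148]
tool_rot: [3.141, 0.0, 1.972]
force: [-2.0, -2.1, 7.7]
grip_width: 0.0347
```

Call:
arm_command --gripper '[3,3,3,3,3]' --slide '[[0,0,-1],[0,0,-4],[0,0,-8],[0,0,-12],[0,0,-12]]' --turn '[[0,0,0],[0,0,0],[0,0,0],[0,0,0],[0,0,0]]'

```text
clock: 3.25
position: [0.5675, 0.1997, 0.1376]
tool_rot: [3.137, 0.0, 1.972]
force: [-0.4, -1.0, -3.0]
grip_width: 0.0353
```

```bash
python3 - <<'E'
from h import *
from scipy.spatial.transform import Rotation as R
cm=vision.camera_model("wrist"); im=vision.grab_frame("wrist"); cv2.imwrite("pics/w3.png",im); np.savez("w3.npz",**cm)
o=bot.observe(); print(o["clock"],o["position"],o["tool_rot"],o["force"],o["grip_width"])
d=np.array([.5718,-.1482,.13])-o["position"]; print(R.from_euler("xyz",o["tool_rot"]).inv().apply(d)*100, np.degrees(o["tool_rot"][2]-np.pi/2-.051))
E
```

```text
3.3 [0.56662471 0.19932103 0.13575333] [3.13927608e+00 7.46539474e-05 1.97200043e+00] [ 0.0119194  -0.59502894 -3.0651275 ] 0.034825061788977096
[-32.1945545  -13.0965085    0.54739882] 20.06521687379371
```

View pics/w3.png

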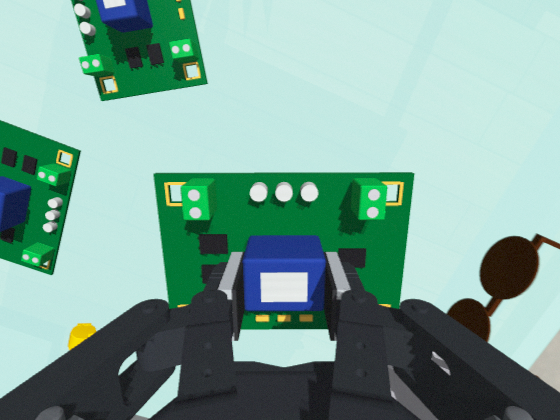

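Board is held level, corners (154.5,173),(413.5,172.5), bottom ≈(400,328),(169,328). Move past the tray so the wrist camera sees it beyond the held board.

Call:
arm_command --gripper '[3,3,3,3,3]' --slide '[[-3,-1.2,-0.5],[-8,-3.3,-1],[-13,-5.3,-1.5],[-18,-7.3,-2],[-22.2,-9.1,-2.5]]' --turn '[[0,0,4],[0,0,8],[0,0,12],[0,0,16],[0,0,20.1]]'

```text
clock: 3.92
position: [0.5683, -0.0429, 0.1585]
tool_rot: [-3.14, 0.0, 1.618]
force: [1.4, -0.3, -2.5]
grip_width: 0.0349
```

Call:
arm_command --gripper '[3,3,3,3,3]' --slide '[[-5,-0.2,0],[-10,-0.4,0],[-15,-0.6,0],[-20,-0.8,0],[-23.9,-0.95,0]]' --turn '[[0,0,0],[0,0,0],[0,0,0],[0,0,0],[0,0,0]]'

```text
clock: 4.55
position: [0.5706, -0.2819, 0.158]
tool_rot: [-3.14, -0.0, 1.62]
force: [0.3, -0.1, -1.7]
grip_width: 0.0352
```

Call:
arm_command --gripper '[3,3,3]' --slide '[[0,0,0],[0,0,0],[0,0,0]]' --turn '[[0,0,0],[0,0,0],[0,0,0]]'

```text
clock: 4.92
position: [0.5718, -0.2785, 0.159]
tool_rot: [-3.141, -0.001, 1.623]
force: [-0.8, 0.3, -1.4]
grip_width: 0.0352
```

```bash
python3 - <<'E'
from h import *
cm=vision.camera_model("wrist"); o=bot.observe();im=vision.grab_frame("wrist"); cv2.imwrite("pics/w4.png",im); np.savez("w4.npz",**cm,p=o["position"],r=o["tool_rot"])
print(o["clock"],o["position"],o["tool_rot"],o["force"],o["grip_width"])
E
```

```text
4.925 [ 0.57182093 -0.27848902  0.15896201] [-3.14110959e+00 -7.19681351e-04  1.62297390e+00] [-0.77241388  0.30200694 -1.37477108] 0.03521220979246141
```

View pics/w4.png

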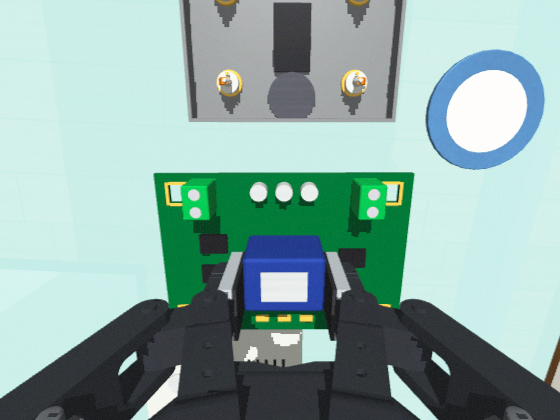

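The tray is partly cut off at the top; near posts at (228,82),(355,82). Go 3.5 cm forward and view a crop.

Call:
arm_command --gripper '[3,3,3,3,3]' --slide '[[2,0,0],[3.5,0,0],[3.5,0,0],[3.5,0,0],[3.5,0,0]]' --turn '[[0,0,0],[0,0,0],[0,0,0],[0,0,0],[0,0,0]]'

```text
clock: 5.6
position: [0.5698, -0.2455, 0.1593]
tool_rot: [-3.142, 0.0, 1.621]
force: [-0.8, 0.1, -1.3]
grip_width: 0.0353
```

```bash
python3 - <<'E'
from h import *
cm=vision.camera_model("wrist"); o=bot.observe();im=vision.grab_frame("wrist"); cv2.imwrite("pics/w5.png",im); np.savez("w5.npz",**cm,p=o["position"],r=o["tool_rot"])
print(o["clock"],o["position"],o["tool_rot"],o["force"],o["grip_width"])
cv2.imwrite("pics/c5.png",cv2.resize(im[:200,150:416],None,fx=3,fy=3,interpolation=cv2.INTER_CUBIC))
E
```

```text
5.6 [ 0.56981143 -0.2454957   0.15928159] [-3.14152091e+00  2.96740642e-04  1.62074444e+00] [-0.83185464  0.08836731 -1.30178201] 0.03526758147674704
```

View pics/c5.png

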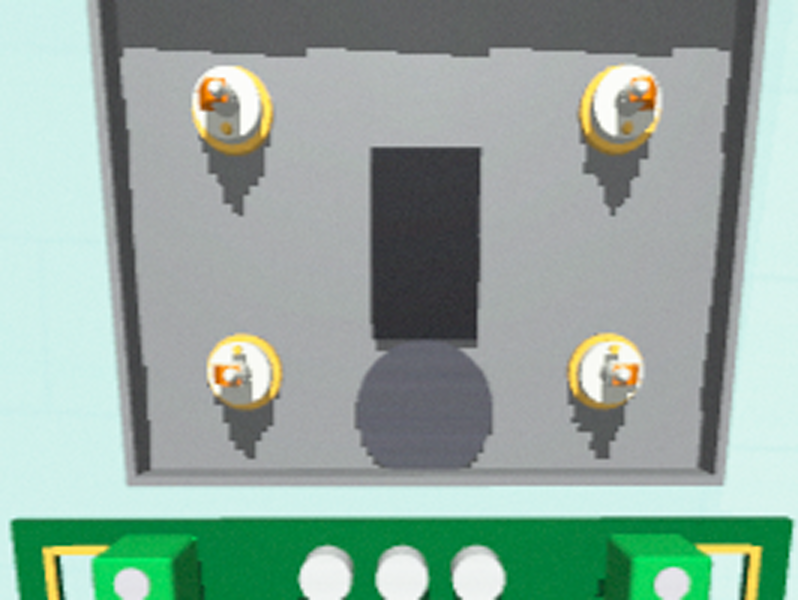

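```bash
python3 - <<'E'
from h import *
from scipy.spatial.transform import Rotation as R
d=np.load("w5.npz"); cm=dict(mtx=d["mtx"],T=d["T"]); p,r=d["p"],R.from_euler("xyz",d["r"])
k=lambda l:np.array([(150+u/3-.33,v/3-.33) for u,v in l])
def W(q,L):
    c,s=np.cos(q[2]),np.sin(q[2]);L=np.array(L,float); return np.c_[L[:,0]*c-L[:,1]*s+q[0],L[:,0]*s+L[:,1]*c+q[1],L[:,2]+q[3]]
P=[(-.052,.034),(.052,.034),(-.052,-.034),(.052,-.034)]
tips=k([(217,89),(641,89),(232,374),(617,374)]); disc=k([(229,103),(626,103),(241,373),(608,373)]); rim=k([(128,486),(722,486)])
def res(x,use=(1,1,1)):
    q=[*x[:3],.006]
    out=[]
    if use[0]: out.append((proj(cm,W(q,[(a,b,x[3]+.017) for a,b in P]))-tips).ravel())
    if use[1]: out.append((proj(cm,W(q,[(a,b,x[3]) for a,b in P]))-disc).ravel())
    if use[2]: out.append((proj(cm,W(q,[(-.085,-.065,.02),(.085,-.065,.02)]))-rim).ravel())
    return np.concatenate(out)
for u in((1,1,1),(1,0,0),(0,1,0),(1,1,0),(0,1,1)):
    s=least_squares(res,[.572,-.148,.05,.018],args=(u,)); print(u,s.x.round(4),s.fun.round(1))
    if u==(1,1,1): h=s.x
C=[(-.063,.044,.003),(.063,.044,.003),(.063,-.044,.003),(-.063,-.044,.003)]
for uv in([(154.2,173),(413.6,173),(400,328.5),(168.5,328.5)],):
    s=least_squares(lambda q:(proj(cm,W(q,C))-uv).ravel(),[*p[:2],.05,p[2]-.015]); b=s.x
    print("board",b.round(4),s.fun.round(1),"in tool",r.inv().apply([b[0]-p[0],b[1]-p[1],b[3]-p[2]]).round(4))
print("slide cm",r.inv().apply([h[0]-b[0],h[1]-b[1],0])*100,"turn",-np.degrees(h[2]-b[2]))
E
```

```text
(1, 1, 1) [ 0.5711 -0.1489  0.0487  0.0117] [ 0.  -0.2 -0.4 -0.  -0.4 -0.   1.5  0.1 -0.   0.5 -0.5  0.6 -0.  -0.4
  0.2 -0.3 -1.  -0.2  0.7  0.1]
(1, 0, 0) [ 0.571  -0.1488  0.0472  0.0108] [ 0.2 -0.1 -0.8  0.3 -0.4 -0.3  1.1  0.1]
(0, 1, 0) [ 0.5711 -0.1489  0.0484  0.0128] [-0.2  0.2 -0.1  0.3 -0.2 -0.4  0.5 -0.2]
(1, 1, 0) [ 0.571  -0.1489  0.0478  0.0117] [ 0.  -0.3 -0.5  0.  -0.5 -0.2  1.4  0.1 -0.   0.4 -0.5  0.6 -0.1 -0.5
  0.1 -0.3]
(0, 1, 1) [ 0.5711 -0.149   0.0492  0.0129] [-0.2  0.3 -0.1  0.3 -0.2 -0.3  0.6 -0.2 -0.9 -0.1  0.8  0.1]
board [ 0.5698 -0.2455  0.0509  0.1448] [-1.5 -0.2  1.7 -0.5 -2.9  0.4  2.6  0.4] in tool [ 0.     -0.      0.0144]
slide cm [ 9.64060080e+00  6.12355436e-01 -2.90469107e-03] turn 0.1290696081257976
```

Call:
arm_command --gripper '[3,3,3,3,3]' --slide '[[4,0.3,0],[8,0.5,2],[9.6,0.6,6],[9.6,0.6,8.4],[9.6,0.6,8.4]]' --turn '[[0,0,0],[0,0,0],[0,0,0],[0,0,0],[0,0,0]]'

```text
clock: 6.28
position: [0.5701, -0.1488, 0.0739]
tool_rot: [-3.139, -0.0, 1.621]
force: [-0.3, -0.4, -0.9]
grip_width: 0.0351
```

Call:
arm_command --gripper '[3,3,3]' --slide '[[0,0,0],[0,0,0],[0,0,0]]' --turn '[[0,0,0],[0,0,0],[0,0,0]]'

```text
clock: 6.65
position: [0.5714, -0.149, 0.0761]
tool_rot: [3.141, 0.0, 1.621]
force: [-0.5, 0.7, -1.3]
grip_width: 0.0351
```

Call:
arm_command --gripper '[3]' --slide '[[0,0,0]]' --turn '[[0,0,0]]'

```text
clock: 6.78
position: [0.5712, -0.1489, 0.0757]
tool_rot: [3.141, 0.0, 1.621]
force: [0.8, -0.5, -2.9]
grip_width: 0.0351
```

Call:
arm_command --gripper '[3,3,3,3]' --slide '[[0,0,1.2],[0,0,2.3],[0,0,2.3],[0,0,2.3]]' --turn '[[0,0,0],[0,0,0],[0,0,0],[0,0,0]]'

```text
clock: 7.28
position: [0.571, -0.1488, 0.0522]
tool_rot: [-3.141, -0.0, 1.621]
force: [-0.7, 0.6, -1.6]
grip_width: 0.0353
```

Call:
arm_command --gripper '[3,3,3,3]' --slide '[[0,0,0.1],[0,0,0.2],[0,0,0.3],[0,0,0.3]]' --turn '[[0,0,0],[0,0,0],[0,0,0],[0,0,0]]'

```text
clock: 7.78
position: [0.571, -0.1488, 0.0493]
tool_rot: [-3.142, -0.0, 1.621]
force: [0.8, 1.2, -2.1]
grip_width: 0.035
```

Call:
arm_command --gripper '[3,3,3,3]' --slide '[[0,0,0.1],[0,0,0.2],[0,0,0.3],[0,0,0.3]]' --turn '[[0,0,0],[0,0,0],[0,0,0],[0,0,0]]'

```text
clock: 8.28
position: [0.5711, -0.1487, 0.0463]
tool_rot: [3.141, 0.0, 1.621]
force: [0.6, 1.2, -1.5]
grip_width: 0.0349
```

Call:
arm_command --gripper '[3,3,3,3]' --slide '[[0,0,0.1],[0,0,0.2],[0,0,0.2],[0,0,0.2]]' --turn '[[0,0,0],[0,0,0],[0,0,0],[0,0,0]]'

```text
clock: 8.78
position: [0.5713, -0.1488, 0.0445]
tool_rot: [3.141, 0.0, 1.621]
force: [1.2, 0.8, 4.5]
grip_width: 0.0349
```

Call:
arm_command --gripper '[3,3,3,3]' --slide '[[0,0,0.1],[0,0,0.2],[0,0,0.2],[0,0,0.2]]' --turn '[[0,0,0],[0,0,0],[0,0,0],[0,0,0]]'

```text
clock: 9.28
position: [0.5715, -0.1488, 0.0431]
tool_rot: [3.141, 0.0, 1.621]
force: [-1.7, 0.7, 16.9]
grip_width: 0.0354
```

Call:
arm_command --gripper '[3,3]' --slide '[[0,0,-0.15],[0,0,-0.15]]' --turn '[[0,0,0],[0,0,0]]'

```text
clock: 9.52
position: [0.5713, -0.1488, 0.044]
tool_rot: [3.141, 0.0, 1.621]
force: [1.9, 0.4, 4.1]
grip_width: 0.035
```

```bash
python3 - <<'E'
from h import *
im=vision.grab_frame("wrist"); sc=vision.grab_frame("scene"); si=vision.grab_frame("side")
o=bot.observe(); print(o["clock"],o["position"],o["force"])
c=vision.camera_model("scene");s=vision.camera_model("side")
u,v=proj(c,[.571,-.149,.03])[0].astype(int);a,b=proj(s,[.571,-.149,.03])[0].astype(int)
f=lambda i,u,v,w,h,S:cv2.resize(i[v-h:v+h,u-w:u+w],None,fx=S,fy=S,interpolation=cv2.INTER_CUBIC)
top=cv2.resize(im[160:320,145:425],(770,440)); 
bot_=np.hstack([f(sc,u,v,48,20,4),f(si,a,b,48,20,4)])
cv2.imwrite("pics/c6.png",np.vstack([top,np.pad(bot_,((0,0),(0,2),(0,0)))]) if bot_.shape[1]==768 else top)
E
```

```text
9.675 [ 0.57130903 -0.14880598  0.04386377] [ 2.9569315  -1.39498613  4.41179043]
```

View pics/c6.png

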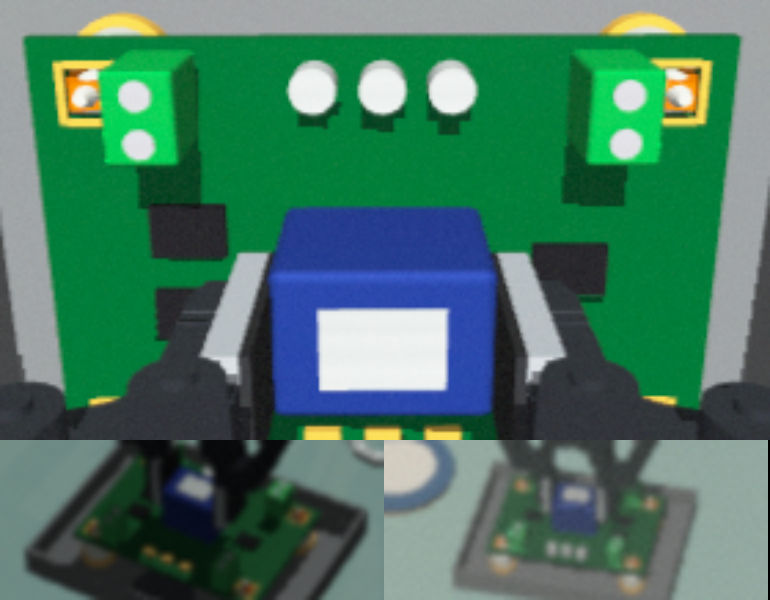

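Pins stand in all four holes (top holes at (85,92),(683,92) in the crop; lower two visible in the small views). Release and rise.

Call:
arm_command --gripper '[5,6.5,6.5,6.5,6.5]' --slide '[[0,0,0],[0,0,0],[0,0,0],[0,0,-1],[0,0,-4]]' --turn '[[0,0,0],[0,0,0],[0,0,0],[0,0,0],[0,0,0]]'

```text
clock: 10.3
position: [0.5703, -0.1486, 0.0837]
tool_rot: [-3.139, -0.001, 1.621]
force: [0.9, -0.1, 0.7]
grip_width: 0.0652
```

Call:
arm_command --gripper '[0,0,0,0,0]' --slide '[[1,1,0],[3.4,3.9,0],[3.4,3.9,0],[3.4,3.9,0],[3.4,3.9,0]]' --turn '[[0,0,0],[0,0,0],[0,0,0],[0,0,0],[0,0,0]]' --force 40

```text
clock: 10.92
position: [0.6078, -0.1135, 0.0837]
tool_rot: [-3.141, 0.0, 1.621]
force: [-0.3, 0.7, -0.2]
grip_width: -0.0002
```

Call:
arm_command --gripper '[0,0,0,0,0]' --slide '[[0,0,0],[0,0,0],[0,0,0],[0,0,0],[0,0,0]]' --turn '[[0,0,0],[0,0,0],[0,0,0],[0,0,0],[0,0,0]]'

```text
clock: 11.55
position: [0.6083, -0.1128, 0.0838]
tool_rot: [3.142, -0.0, 1.621]
force: [0.5, 0.4, -0.2]
grip_width: 0.0003
```

Call:
arm_command --gripper '[0,0,0,0]' --slide '[[0,0,1.5],[0,0,3.0],[0,0,3.1],[0,0,3.1]]' --turn '[[0,0,0],[0,0,0],[0,0,0],[0,0,0]]'

```text
clock: 12.05
position: [0.6082, -0.1128, 0.0525]
tool_rot: [-3.141, -0.0, 1.621]
force: [-0.2, -0.4, 0.1]
grip_width: -0.0004
```

Call:
arm_command --gripper '[0,0,0]' --slide '[[0,0,0.1],[0,0,0.2],[0,0,0.2]]' --turn '[[0,0,0],[0,0,0],[0,0,0]]'

```text
clock: 12.42
position: [0.6083, -0.1129, 0.0509]
tool_rot: [3.141, 0.0, 1.621]
force: [0.2, -1.1, 0.3]
grip_width: -0.0001
```

Call:
arm_command --gripper '[0,0,0]' --slide '[[0,0,0.1],[0,0,0.15],[0,0,0.15]]' --turn '[[0,0,0],[0,0,0],[0,0,0]]'

```text
clock: 12.8
position: [0.6085, -0.1128, 0.0497]
tool_rot: [3.141, 0.0, 1.621]
force: [-1.0, 0.3, 6.1]
grip_width: 0.0002
```

Call:
arm_command --gripper '[0,0,0]' --slide '[[0,0,0.03],[0,0,0.06],[0,0,0.06]]' --turn '[[0,0,0],[0,0,0],[0,0,0]]'

```text
clock: 13.18
position: [0.6087, -0.1127, 0.0492]
tool_rot: [3.141, 0.0, 1.621]
force: [-0.4, 1.4, 8.9]
grip_width: 0.0001
```

Call:
arm_command --gripper '[0,0,0]' --slide '[[0,0,0.03],[0,0,0.06],[0,0,0.06]]' --turn '[[0,0,0],[0,0,0],[0,0,0]]'

```text
clock: 13.55
position: [0.6088, -0.1127, 0.0487]
tool_rot: [3.14, -0.0, 1.622]
force: [-0.3, 1.0, 9.3]
grip_width: -0.0002
```

Call:
arm_command --gripper '[0,0,0,0]' --slide '[[0,0,0.03],[0,0,0.06],[0,0,0.1],[0,0,0.1]]' --turn '[[0,0,0],[0,0,0],[0,0,0],[0,0,0]]'

```text
clock: 14.05
position: [0.6092, -0.1126, 0.0479]
tool_rot: [3.14, -0.0, 1.622]
force: [0.5, 1.1, 8.4]
grip_width: -0.0001
```

Call:
arm_command --gripper '[0,0,0,0]' --slide '[[0,0,0.03],[0,0,0.06],[0,0,0.1],[0,0,0.1]]' --turn '[[0,0,0],[0,0,0],[0,0,0],[0,0,0]]'

```text
clock: 14.55
position: [0.6094, -0.1125, 0.0471]
tool_rot: [3.139, -0.0, 1.622]
force: [-0.0, 2.3, 12.5]
grip_width: -0.0002
```

Call:
arm_command --gripper '[0,0,0,0]' --slide '[[0,0,0.03],[0,0,0.06],[0,0,0.06],[0,0,0.06]]' --turn '[[0,0,0],[0,0,0],[0,0,0],[0,0,0]]'

```text
clock: 15.05
position: [0.608, -0.1129, 0.0453]
tool_rot: [-3.141, 0.0, 1.621]
force: [-0.0, 0.7, -0.4]
grip_width: -0.0001
```

Clicked (force fell to 0). Follow it down.

Call:
arm_command --gripper '[0,0,0,0]' --slide '[[0,0,0.04],[0,0,0.08],[0,0,0.12],[0,0,0.12]]' --turn '[[0,0,0],[0,0,0],[0,0,0],[0,0,0]]'

```text
clock: 15.55
position: [0.6082, -0.1129, 0.0443]
tool_rot: [-3.141, 0.0, 1.621]
force: [-0.2, 0.6, 2.6]
grip_width: 0.0001
```

Call:
arm_command --gripper '[0,0,0,0]' --slide '[[0,0,0.03],[0,0,0.06],[0,0,0.06],[0,0,0.06]]' --turn '[[0,0,0],[0,0,0],[0,0,0],[0,0,0]]'

```text
clock: 16.05
position: [0.6083, -0.1129, 0.0439]
tool_rot: [3.142, 0.0, 1.621]
force: [-3.0, 0.5, 4.8]
grip_width: -0.0005
```

Call:
arm_command --gripper '[0,0,0,0,0]' --slide '[[0,0,-1.5],[0,0,-1.8],[-3.4,0,-1.8],[-6.8,0,-1.8],[-6.8,0,-1.8]]' --turn '[[0,0,0],[0,0,0],[0,0,0],[0,0,0],[0,0,0]]'

```text
clock: 16.68
position: [0.6114, -0.1841, 0.0619]
tool_rot: [3.141, 0.002, 1.618]
force: [1.1, 0.6, 0.1]
grip_width: -0.0
```

Call:
arm_command --gripper '[0,0,0,0,0]' --slide '[[0,0,0],[0,0,0.5],[0,0,0.8],[0,0,0.8],[0,0,0.8]]' --turn '[[0,0,0],[0,0,0],[0,0,0],[0,0,0],[0,0,0]]'

```text
clock: 17.3
position: [0.6118, -0.1806, 0.0537]
tool_rot: [-3.142, 0.0, 1.622]
force: [0.3, 0.0, 0.7]
grip_width: 0.0002
```

Call:
arm_command --gripper '[0,0,0]' --slide '[[0,0,0.1],[0,0,0.2],[0,0,0.2]]' --turn '[[0,0,0],[0,0,0],[0,0,0]]'

```text
clock: 17.68
position: [0.6117, -0.1807, 0.0516]
tool_rot: [-3.141, -0.0, 1.621]
force: [-0.5, 0.2, 0.1]
grip_width: 0.0002
```

Call:
arm_command --gripper '[0,0,0]' --slide '[[0,0,0.05],[0,0,0.1],[0,0,0.1]]' --turn '[[0,0,0],[0,0,0],[0,0,0]]'

```text
clock: 18.05
position: [0.6117, -0.1807, 0.0507]
tool_rot: [-3.142, -0.0, 1.621]
force: [-0.8, -0.6, -0.4]
grip_width: 0.0001
```

Call:
arm_command --gripper '[0,0,0]' --slide '[[0,0,0.05],[0,0,0.1],[0,0,0.1]]' --turn '[[0,0,0],[0,0,0],[0,0,0]]'

```text
clock: 18.42
position: [0.6118, -0.1808, 0.0498]
tool_rot: [3.141, 0.0, 1.621]
force: [-0.4, -0.0, 3.0]
grip_width: -0.0
```

Call:
arm_command --gripper '[0,0,0]' --slide '[[0,0,0.05],[0,0,0.1],[0,0,0.1]]' --turn '[[0,0,0],[0,0,0],[0,0,0]]'

```text
clock: 18.8
position: [0.6118, -0.181, 0.0489]
tool_rot: [3.141, 0.0, 1.621]
force: [-0.9, -0.6, 6.7]
grip_width: -0.0
```

Call:
arm_command --gripper '[0,0,0,0]' --slide '[[0,0,0.03],[0,0,0.06],[0,0,0.1],[0,0,0.1]]' --turn '[[0,0,0],[0,0,0],[0,0,0],[0,0,0]]'

```text
clock: 19.3
position: [0.6119, -0.1811, 0.0482]
tool_rot: [3.141, 0.0, 1.621]
force: [-1.8, -0.7, 10.0]
grip_width: 0.0002
```

Call:
arm_command --gripper '[0,0,0]' --slide '[[0,0,0.03],[0,0,0.06],[0,0,0.06]]' --turn '[[0,0,0],[0,0,0],[0,0,0]]'

```text
clock: 19.68
position: [0.612, -0.1812, 0.0477]
tool_rot: [3.141, 0.001, 1.621]
force: [-1.3, -1.2, 11.4]
grip_width: -0.0005
```

Call:
arm_command --gripper '[0,0,0]' --slide '[[0,0,0.03],[0,0,0.06],[0,0,0.06]]' --turn '[[0,0,0],[0,0,0],[0,0,0]]'

```text
clock: 20.05
position: [0.6121, -0.1814, 0.0472]
tool_rot: [3.141, 0.001, 1.621]
force: [-0.8, -2.1, 10.2]
grip_width: -0.0001
```

Call:
arm_command --gripper '[0,0,0,0]' --slide '[[0,0,0.03],[0,0,0.06],[0,0,0.08],[0,0,0.08]]' --turn '[[0,0,0],[0,0,0],[0,0,0],[0,0,0]]'

```text
clock: 20.55
position: [0.6116, -0.1806, 0.0455]
tool_rot: [-3.141, -0.0, 1.621]
force: [-0.2, -0.3, -0.2]
grip_width: 0.0002
```

Second post clicked. Follow down to the shoulder.

Call:
arm_command --gripper '[0,0,0,0]' --slide '[[0,0,0.05],[0,0,0.1],[0,0,0.15],[0,0,0.15]]' --turn '[[0,0,0],[0,0,0],[0,0,0],[0,0,0]]'

```text
clock: 21.05
position: [0.6117, -0.1808, 0.0442]
tool_rot: [3.142, 0.0, 1.621]
force: [-0.3, 0.5, 2.2]
grip_width: 0.0001
```

Call:
arm_command --gripper '[0,0,0]' --slide '[[0,0,0.03],[0,0,0.05],[0,0,0.05]]' --turn '[[0,0,0],[0,0,0],[0,0,0]]'

```text
clock: 21.42
position: [0.6118, -0.1808, 0.0439]
tool_rot: [3.141, 0.0, 1.621]
force: [-1.2, -0.4, 6.0]
grip_width: -0.0001
```

Call:
arm_command --gripper '[0,0,0,0,0]' --slide '[[0,0,-1.5],[0,0,-2],[0,-3.9,-2],[0,-7.8,-2],[0,-7.8,-2]]' --turn '[[0,0,0],[0,0,0],[0,0,0],[0,0,0],[0,0,0]]'

```text
clock: 22.05
position: [0.5315, -0.1853, 0.0642]
tool_rot: [-3.14, 0.0, 1.62]
force: [1.0, -0.9, 0.3]
grip_width: -0.0002
```

Call:
arm_command --gripper '[0,0,0,0,0]' --slide '[[0,0,0],[0,0,0.5],[0,0,1.0],[0,0,1.0],[0,0,1.0]]' --turn '[[0,0,0],[0,0,0],[0,0,0],[0,0,0],[0,0,0]]'

```text
clock: 22.68
position: [0.5339, -0.1847, 0.0536]
tool_rot: [-3.141, -0.0, 1.621]
force: [0.1, -0.5, 0.3]
grip_width: 0.0001
```

Call:
arm_command --gripper '[0,0,0]' --slide '[[0,0,0.1],[0,0,0.2],[0,0,0.2]]' --turn '[[0,0,0],[0,0,0],[0,0,0]]'

```text
clock: 23.05
position: [0.5338, -0.1847, 0.0517]
tool_rot: [-3.142, -0.0, 1.621]
force: [-0.8, 0.5, 0.3]
grip_width: 0.0
```

Call:
arm_command --gripper '[0,0,0]' --slide '[[0,0,0.05],[0,0,0.1],[0,0,0.1]]' --turn '[[0,0,0],[0,0,0],[0,0,0]]'

```text
clock: 23.42
position: [0.5338, -0.1847, 0.0506]
tool_rot: [-3.142, -0.0, 1.621]
force: [0.8, -0.4, -0.8]
grip_width: -0.0001
```

Call:
arm_command --gripper '[0,0,0]' --slide '[[0,0,0.05],[0,0,0.1],[0,0,0.1]]' --turn '[[0,0,0],[0,0,0],[0,0,0]]'

```text
clock: 23.8
position: [0.5338, -0.1847, 0.0497]
tool_rot: [-3.142, -0.0, 1.621]
force: [0.2, -0.6, 0.4]
grip_width: -0.0001
```

Call:
arm_command --gripper '[0,0,0]' --slide '[[0,0,0.05],[0,0,0.1],[0,0,0.1]]' --turn '[[0,0,0],[0,0,0],[0,0,0]]'

```text
clock: 24.18
position: [0.5338, -0.1847, 0.0487]
tool_rot: [-3.142, 0.0, 1.621]
force: [-0.1, 0.2, 1.0]
grip_width: -0.0002
```

Call:
arm_command --gripper '[0,0,0]' --slide '[[0,0,0.05],[0,0,0.1],[0,0,0.1]]' --turn '[[0,0,0],[0,0,0],[0,0,0]]'

```text
clock: 24.55
position: [0.5338, -0.1847, 0.0477]
tool_rot: [-3.141, 0.0, 1.621]
force: [-1.4, -0.6, 3.9]
grip_width: -0.0001
```

Call:
arm_command --gripper '[0,0,0]' --slide '[[0,0,0.03],[0,0,0.06],[0,0,0.06]]' --turn '[[0,0,0],[0,0,0],[0,0,0]]'

```text
clock: 24.92
position: [0.5337, -0.1848, 0.0472]
tool_rot: [-3.141, 0.0, 1.621]
force: [-2.8, -0.5, 5.0]
grip_width: -0.0001
```

Call:
arm_command --gripper '[0,0,0]' --slide '[[0,0,0.04],[0,0,0.08],[0,0,0.08]]' --turn '[[0,0,0],[0,0,0],[0,0,0]]'

```text
clock: 25.3
position: [0.5336, -0.1848, 0.0464]
tool_rot: [-3.141, 0.0, 1.621]
force: [-4.1, -0.1, 8.7]
grip_width: 0.0001
```

Call:
arm_command --gripper '[0,0,0]' --slide '[[0,0,0.03],[0,0,0.05],[0,0,0.05]]' --turn '[[0,0,0],[0,0,0],[0,0,0]]'

```text
clock: 25.68
position: [0.5336, -0.1849, 0.046]
tool_rot: [-3.141, 0.0, 1.621]
force: [-4.4, -0.3, 9.9]
grip_width: -0.0003
```

Call:
arm_command --gripper '[0,0,0]' --slide '[[0,0,0.03],[0,0,0.06],[0,0,0.06]]' --turn '[[0,0,0],[0,0,0],[0,0,0]]'

```text
clock: 26.05
position: [0.5335, -0.185, 0.0455]
tool_rot: [-3.141, 0.0, 1.621]
force: [-4.1, -1.0, 12.2]
grip_width: 0.0002
```

Call:
arm_command --gripper '[0,0,0]' --slide '[[0,0,0.02],[0,0,0.04],[0,0,0.04]]' --turn '[[0,0,0],[0,0,0],[0,0,0]]'

```text
clock: 26.42
position: [0.5337, -0.1849, 0.0449]
tool_rot: [-3.142, 0.0, 1.621]
force: [0.2, -0.3, 0.9]
grip_width: -0.0002
```

Third clicked. Down to its shoulder, then the last corner.

Call:
arm_command --gripper '[0,0,0]' --slide '[[0,0,0.04],[0,0,0.08],[0,0,0.08]]' --turn '[[0,0,0],[0,0,0],[0,0,0]]'

```text
clock: 26.8
position: [0.5338, -0.1846, 0.0439]
tool_rot: [-3.141, -0.0, 1.621]
force: [0.5, 0.4, -0.1]
grip_width: -0.0002
```

Call:
arm_command --gripper '[0,0,0]' --slide '[[0,0,0.03],[0,0,0.05],[0,0,0.05]]' --turn '[[0,0,0],[0,0,0],[0,0,0]]'

```text
clock: 27.18
position: [0.5338, -0.1847, 0.0435]
tool_rot: [-3.142, 0.0, 1.621]
force: [0.0, 0.1, 0.5]
grip_width: -0.0001
```

Call:
arm_command --gripper '[0,0,0]' --slide '[[0,0,0.03],[0,0,0.05],[0,0,0.05]]' --turn '[[0,0,0],[0,0,0],[0,0,0]]'

```text
clock: 27.55
position: [0.5338, -0.1847, 0.043]
tool_rot: [-3.142, -0.0, 1.621]
force: [0.2, 0.5, 0.3]
grip_width: 0.0001
```

Call:
arm_command --gripper '[0,0,0,0,0]' --slide '[[0,0,-1.5],[0,0,-2],[3.4,0,-2],[6.8,0,-2],[6.8,0,-2]]' --turn '[[0,0,0],[0,0,0],[0,0,0],[0,0,0],[0,0,0]]'

```text
clock: 28.18
position: [0.5307, -0.1141, 0.0635]
tool_rot: [3.141, -0.001, 1.625]
force: [0.1, -0.5, 0.7]
grip_width: 0.0
```

Call:
arm_command --gripper '[0,0,0,0,0]' --slide '[[0,0,0],[0,0,0.5],[0,0,1.2],[0,0,1.2],[0,0,1.2]]' --turn '[[0,0,0],[0,0,0],[0,0,0],[0,0,0],[0,0,0]]'

```text
clock: 28.8
position: [0.5303, -0.1169, 0.0509]
tool_rot: [-3.141, -0.0, 1.621]
force: [-0.3, 0.4, -0.5]
grip_width: -0.0001
```

Call:
arm_command --gripper '[0,0,0]' --slide '[[0,0,0.05],[0,0,0.1],[0,0,0.1]]' --turn '[[0,0,0],[0,0,0],[0,0,0]]'

```text
clock: 29.18
position: [0.5304, -0.1168, 0.05]
tool_rot: [-3.142, 0.0, 1.621]
force: [-0.5, 0.5, -0.5]
grip_width: -0.0002
```

Call:
arm_command --gripper '[0,0,0]' --slide '[[0,0,0.05],[0,0,0.1],[0,0,0.1]]' --turn '[[0,0,0],[0,0,0],[0,0,0]]'

```text
clock: 29.55
position: [0.5303, -0.1168, 0.049]
tool_rot: [-3.142, -0.0, 1.621]
force: [0.1, 0.7, -0.5]
grip_width: 0.0001
```

Call:
arm_command --gripper '[0,0,0]' --slide '[[0,0,0.05],[0,0,0.1],[0,0,0.1]]' --turn '[[0,0,0],[0,0,0],[0,0,0]]'

```text
clock: 29.92
position: [0.5304, -0.1168, 0.0479]
tool_rot: [-3.142, -0.0, 1.621]
force: [0.8, 0.8, 0.0]
grip_width: -0.0001
```

Call:
arm_command --gripper '[0,0,0]' --slide '[[0,0,0.05],[0,0,0.1],[0,0,0.1]]' --turn '[[0,0,0],[0,0,0],[0,0,0]]'

```text
clock: 30.3
position: [0.5303, -0.1168, 0.0469]
tool_rot: [-3.141, -0.0, 1.621]
force: [-0.3, -0.1, -0.2]
grip_width: 0.0002
```

Call:
arm_command --gripper '[0,0,0]' --slide '[[0,0,0.05],[0,0,0.1],[0,0,0.1]]' --turn '[[0,0,0],[0,0,0],[0,0,0]]'

```text
clock: 30.68
position: [0.5303, -0.1168, 0.046]
tool_rot: [-3.141, 0.0, 1.621]
force: [-0.2, 0.4, 0.2]
grip_width: -0.0002
```

Call:
arm_command --gripper '[0,0,0]' --slide '[[0,0,0.03],[0,0,0.06],[0,0,0.06]]' --turn '[[0,0,0],[0,0,0],[0,0,0]]'

```text
clock: 31.05
position: [0.5303, -0.1168, 0.0454]
tool_rot: [-3.142, 0.0, 1.621]
force: [0.5, -0.2, -0.1]
grip_width: 0.0001
```

Call:
arm_command --gripper '[0,0,0]' --slide '[[0,0,0.03],[0,0,0.06],[0,0,0.06]]' --turn '[[0,0,0],[0,0,0],[0,0,0]]'

```text
clock: 31.42
position: [0.5303, -0.1168, 0.0448]
tool_rot: [-3.142, 0.0, 1.621]
force: [0.7, -0.1, -0.3]
grip_width: -0.0001
```

Call:
arm_command --gripper '[0,0,0]' --slide '[[0,0,0.03],[0,0,0.06],[0,0,0.06]]' --turn '[[0,0,0],[0,0,0],[0,0,0]]'

```text
clock: 31.8
position: [0.5303, -0.1168, 0.0442]
tool_rot: [-3.142, -0.0, 1.621]
force: [-0.5, -0.0, 0.2]
grip_width: 0.0003
```

Call:
arm_command --gripper '[0,0,0,0]' --slide '[[0,0,0.03],[0,0,0.06],[0,0,0.09],[0,0,0.09]]' --turn '[[0,0,0],[0,0,0],[0,0,0],[0,0,0]]'

```text
clock: 32.3
position: [0.5304, -0.1168, 0.0433]
tool_rot: [-3.142, -0.0, 1.621]
force: [0.0, -0.0, -0.4]
grip_width: -0.0002
```

Call:
arm_command --gripper '[0,0,0]' --slide '[[0,0,0.03],[0,0,0.05],[0,0,0.05]]' --turn '[[0,0,0],[0,0,0],[0,0,0]]'

```text
clock: 32.67
position: [0.5304, -0.1168, 0.0428]
tool_rot: [-3.142, -0.0, 1.621]
force: [-0.2, -0.9, -0.3]
grip_width: 0.0002
```

Call:
arm_command --gripper '[0,0,0]' --slide '[[0,0,0.03],[0,0,0.06],[0,0,0.06]]' --turn '[[0,0,0],[0,0,0],[0,0,0]]'

```text
clock: 33.05
position: [0.5304, -0.1167, 0.0424]
tool_rot: [3.142, -0.0, 1.621]
force: [-1.6, 0.1, 6.6]
grip_width: 0.0003
```

Call:
arm_command --gripper '[0,0,0]' --slide '[[0,0,0.03],[0,0,0.06],[0,0,0.06]]' --turn '[[0,0,0],[0,0,0],[0,0,0]]'

```text
clock: 33.42
position: [0.5304, -0.1167, 0.042]
tool_rot: [3.141, 0.0, 1.621]
force: [-2.9, 1.1, 10.6]
grip_width: -0.0001
```

Call:
arm_command --gripper '[0,0,0]' --slide '[[0,0,0.02],[0,0,0.04],[0,0,0.04]]' --turn '[[0,0,0],[0,0,0],[0,0,0]]'

```text
clock: 33.8
position: [0.5304, -0.1167, 0.0418]
tool_rot: [3.141, 0.0, 1.621]
force: [-4.5, 0.9, 15.2]
grip_width: -0.0001
```

Call:
arm_command --gripper '[0,0,0,0,0]' --slide '[[0,0,-1],[0,0,-2],[-3.4,0,-2],[-6.8,0,-2],[-6.8,0,-2]]' --turn '[[0,0,0],[0,0,0],[0,0,0],[0,0,0],[0,0,0]]'

```text
clock: 34.42
position: [0.5336, -0.1875, 0.0617]
tool_rot: [3.141, 0.001, 1.618]
force: [0.0, 0.7, -0.8]
grip_width: -0.0001
```

Call:
arm_command --gripper '[0,0,0,0,0]' --slide '[[0,0,0],[0,0,1],[0,0,1.75],[0,0,1.75],[0,0,1.75]]' --turn '[[0,0,0],[0,0,0],[0,0,0],[0,0,0],[0,0,0]]'

```text
clock: 35.05
position: [0.5337, -0.1845, 0.0436]
tool_rot: [-3.141, -0.0, 1.622]
force: [0.1, -0.5, 0.1]
grip_width: 0.0003
```

Stiff contact at 0.0426 there (shoulder-like). Check corner 3.

Call:
arm_command --gripper '[0,0,0]' --slide '[[0,0,0.06],[0,0,0.12],[0,0,0.12]]' --turn '[[0,0,0],[0,0,0],[0,0,0]]'

```text
clock: 35.42
position: [0.5338, -0.1847, 0.0426]
tool_rot: [3.142, 0.0, 1.621]
force: [-0.5, 0.0, 2.8]
grip_width: 0.0002
```

Call:
arm_command --gripper '[0,0,0]' --slide '[[0,0,0.03],[0,0,0.06],[0,0,0.06]]' --turn '[[0,0,0],[0,0,0],[0,0,0]]'

```text
clock: 35.8
position: [0.5338, -0.1848, 0.0422]
tool_rot: [3.141, 0.0, 1.621]
force: [-2.0, 0.2, 8.0]
grip_width: 0.0001
```

Call:
arm_command --gripper '[0,0,0]' --slide '[[0,0,0.02],[0,0,0.05],[0,0,0.05]]' --turn '[[0,0,0],[0,0,0],[0,0,0]]'

```text
clock: 36.17
position: [0.5339, -0.1848, 0.0419]
tool_rot: [3.141, 0.0, 1.621]
force: [-2.9, 0.9, 12.8]
grip_width: -0.0001
```

Call:
arm_command --gripper '[0,0,0,0,0]' --slide '[[0,0,-1],[0,0,-2],[0,3.9,-2],[0,7.8,-2],[0,7.8,-2]]' --turn '[[0,0,0],[0,0,0],[0,0,0],[0,0,0],[0,0,0]]'

```text
clock: 36.8
position: [0.614, -0.1799, 0.0618]
tool_rot: [3.14, -0.0, 1.623]
force: [-1.2, 0.4, 0.1]
grip_width: 0.0
```

Call:
arm_command --gripper '[0,0,0,0,0]' --slide '[[0,0,0],[0,0,1],[0,0,1.7],[0,0,1.7],[0,0,1.7]]' --turn '[[0,0,0],[0,0,0],[0,0,0],[0,0,0],[0,0,0]]'

```text
clock: 37.42
position: [0.6117, -0.1808, 0.0444]
tool_rot: [-3.142, -0.0, 1.621]
force: [-0.2, -0.9, -0.1]
grip_width: 0.0004
```

Call:
arm_command --gripper '[0,0,0]' --slide '[[0,0,0.06],[0,0,0.1],[0,0,0.1]]' --turn '[[0,0,0],[0,0,0],[0,0,0]]'

```text
clock: 37.8
position: [0.6117, -0.1808, 0.0435]
tool_rot: [3.142, 0.0, 1.621]
force: [0.1, 1.1, 0.5]
grip_width: 0.0001
```

Call:
arm_command --gripper '[0,0,0]' --slide '[[0,0,0.05],[0,0,0.1],[0,0,0.1]]' --turn '[[0,0,0],[0,0,0],[0,0,0]]'

```text
clock: 38.17
position: [0.6118, -0.1807, 0.0426]
tool_rot: [3.141, 0.0, 1.621]
force: [-0.8, -0.8, 3.9]
grip_width: -0.0002
```

Call:
arm_command --gripper '[0,0,0]' --slide '[[0,0,0.02],[0,0,0.04],[0,0,0.04]]' --turn '[[0,0,0],[0,0,0],[0,0,0]]'

```text
clock: 38.55
position: [0.6118, -0.1807, 0.0423]
tool_rot: [3.141, 0.0, 1.621]
force: [-1.5, 0.1, 7.3]
grip_width: 0.0004
```

Same height again. Press to ~12 N, then check corner 1.

Call:
arm_command --gripper '[0,0,0]' --slide '[[0,0,0.02],[0,0,0.05],[0,0,0.05]]' --turn '[[0,0,0],[0,0,0],[0,0,0]]'

```text
clock: 38.92
position: [0.6119, -0.1808, 0.042]
tool_rot: [3.141, 0.0, 1.621]
force: [-3.2, 1.4, 11.3]
grip_width: -0.0002
```

Call:
arm_command --gripper '[0,0,0,0,0]' --slide '[[0,0,-1],[0,0,-2],[3.4,0,-2],[6.8,0,-2],[6.8,0,-2]]' --turn '[[0,0,0],[0,0,0],[0,0,0],[0,0,0],[0,0,0]]'

```text
clock: 39.55
position: [0.6086, -0.1096, 0.0621]
tool_rot: [3.141, -0.001, 1.625]
force: [0.6, 0.5, 0.1]
grip_width: 0.0001
```

Call:
arm_command --gripper '[0,0,0,0,0]' --slide '[[0,0,0],[0,0,1],[0,0,1.8],[0,0,1.8],[0,0,1.8]]' --turn '[[0,0,0],[0,0,0],[0,0,0],[0,0,0],[0,0,0]]'

```text
clock: 40.17
position: [0.6081, -0.1131, 0.043]
tool_rot: [-3.141, -0.0, 1.621]
force: [-0.3, 0.9, -0.1]
grip_width: 0.0001
```

Call:
arm_command --gripper '[0,0,0]' --slide '[[0,0,0.05],[0,0,0.1],[0,0,0.1]]' --turn '[[0,0,0],[0,0,0],[0,0,0]]'

```text
clock: 40.55
position: [0.6082, -0.1128, 0.0426]
tool_rot: [-3.141, 0.0, 1.621]
force: [-0.6, 0.9, 3.5]
grip_width: 0.0005
```

Call:
arm_command --gripper '[0,0,0]' --slide '[[0,0,0.04],[0,0,0.08],[0,0,0.08]]' --turn '[[0,0,0],[0,0,0],[0,0,0]]'

```text
clock: 40.92
position: [0.6083, -0.1129, 0.0421]
tool_rot: [3.141, 0.0, 1.621]
force: [-3.6, -0.3, 9.6]
grip_width: 0.0
```

Call:
arm_command --gripper '[0,0,0,0,0]' --slide '[[0,0,-1],[0,0,-4],[-4,-4,-8],[-9,-4,-10],[-13,-4,-10]]' --turn '[[0,0,0],[0,0,0],[0,0,0],[0,0,0],[0,0,0]]'

```text
clock: 41.55
position: [0.5754, -0.2474, 0.1446]
tool_rot: [3.138, 0.002, 1.62]
force: [0.6, -0.6, -0.9]
grip_width: 0.0002
```

Call:
arm_command --gripper '[0,0,0,0]' --slide '[[0,0,0],[0,0,0],[0,0,0],[0,0,0]]' --turn '[[0,0,0],[0,0,0],[0,0,0],[0,0,0]]'

```text
clock: 42.05
position: [0.5751, -0.2438, 0.1417]
tool_rot: [-3.141, -0.0, 1.623]
force: [0.2, -0.4, 0.4]
grip_width: 0.0
```

```bash
python3 - <<'E'
from h import *
cm=vision.camera_model("wrist"); im=vision.grab_frame("wrist"); sc=vision.grab_frame("scene"); si=vision.grab_frame("side")
o=bot.observe(); print(o["clock"],o["position"],o["force"])
u,v=proj(cm,[.571,-.149,.03])[0].astype(int); print(u,v)
cv2.imwrite("pics/w7.png",im);cv2.imwrite("pics/sc7.png",sc);cv2.imwrite("pics/si7.png",si)
y0=max(v-75,0);top=cv2.resize(im[y0:y0+150,u-105:u+105],(600,430),interpolation=cv2.INTER_CUBIC)
cs=[]
for n,i in(("scene",sc),("side",si)):
    a,b=proj(vision.camera_model(n),[.571,-.149,.03])[0].astype(int)
    cs.append(cv2.resize(i[b-28:b+28,a-50:a+50],(300,168),interpolation=cv2.INTER_CUBIC))
cv2.imwrite("pics/c7.png",np.vstack([top,np.hstack(cs)]))
E
```

```text
42.2 [ 0.57498759 -0.24427698  0.14167471] [-0.52772157  0.63457788  0.89465975]
285 79
```

```bash
python3 - <<'E'
from h import *
im=cv2.imread("pics/w7.png"); cm=vision.camera_model("wrist")
hsv=cv2.cvtColor(im,cv2.COLOR_BGR2HSV)
c,s=np.cos(.05),np.sin(.05)
for nm,lo,hi in(("orange",(3,170,90),(16,255,255)),("brightgreen",(55,120,140),(85,255,255))):
    m=cv2.inRange(hsv,lo,hi); n,_,st,ce=cv2.connectedComponentsWithStats(m)
    print(nm,[(ce[i].round(1).tolist(),int(st[i,4])) for i in range(1,n) if st[i,4]>6])
for x in(-1,1):
  for y in(-1,1):
    f=lambda X,Y,z:proj(cm,[.5713+X*c-Y*s,-.1488+X*s+Y*c,z])[0].round(1).tolist()
    print(x,y,"barb@board top",f(x*.056,y*.034,.0285),"terminal top",f(x*.039,y*.034,.0427))
E
```

```text
orange [([207.2, 28.3], 39), ([363.8, 28.3], 37), ([212.1, 127.7], 18), ([358.8, 126.8], 17)]
brightgreen [([225.4, 21.3], 319), ([342.4, 21.0], 313), ([230.1, 126.3], 259), ([337.6, 126.4], 260)]
-1 -1 barb@board top [212.5, 126.0] terminal top [231.8, 126.9]
-1 1 barb@board top [206.6, 26.6] terminal top [227.3, 21.3]
1 -1 barb@board top [358.8, 126.2] terminal top [339.7, 127.0]
1 1 barb@board top [365.3, 26.8] terminal top [344.8, 21.4]
```

All four barbs show above the board at the predicted places, and the terminal tops match the seated height.

```bash
python3 -c "
from workcell import job_done
print(job_done())"
```

```text
the job is handed in; nothing more can be done
None
```

The board that was farthest from the base is on the four standoffs, components up. Every check I could make says it is pressed fully home. I handed the job in at about 42 s, with the arm clear of everything.

**Clicks:** Posts +x+y, +x−y and −x−y each snapped at about 10–12.5 N, with the force dropping to near zero. I did not feel a separate click at −x+y. It seems to have gone through with its neighbour −x−y, because it was already down when I reached it.

**Seating:** I pressed all four terminal blocks again. Each met a stiff stop at the same height, with the tip at 42.6 mm (within about 0.2 mm), 7–8 mm below where the board first rested. That puts the shoulders about 16 mm above the housing's origin.

**Force:** The highest force I read was 16.9 N, while lowering the gripped board onto the barbs. The highest on a terminal block was 15.2 N. These are readings at the end of each move, so brief peaks between them were not seen.

**Last image check:** This was done in code, because I had used up the picture limit. It found all four orange barbs showing at the holes and the terminal blocks within about 2.5 pixels of where a seated board should show them. I could not look at the final picture itself, and the contact pins and barbs were not measured directly.

**Other things on the console:** I did not touch any of them.

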